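Lengthen the telescoping length stop by one hole

TASK

The telescoping length stop on the bench is set one hole too short. Squeeze its sprung button in, draw the outer tube out (away from the grey clamp block) by one hole until the button pops fully out through that next hole, then let go. Where the next hole catches must be felt for: draw slowly, stop as soon as the button catches, do not force the tube against the button, and leave the things around it where they are.

Things in the scene. Friction and masses are not known exactly. Their poses are not given: they have to be found in the camera images.
- length_stop: fixed telescoping length stop: grey foot 90 x 270 x 8 mm, grey clamp block 102 mm high at its -y end holding a level dark 26 mm square bar. Origin under the foot, straight below the button. z up; y along bar and tube = direction in which the tube is drawn out (from clamp block to stop plate); -x = side the button looks to (the robot's). Axis of bar and tube 80 mm above the origin
- tube_grip (a point): point on the axis of the sliding outer tube, level with its first hole; moves with the tube; axes as length_stop. Bright aluminium tube 34 mm wide and high, wall 3 mm, from -125 to +105 mm along y, stop plate 50 x 64 mm at the +y end. Gripped here from above across its width, one finger on the button, the fingers press the button flush and hold the tube at once
- button_tip (a point): outermost point of the sprung steel button (12 mm thick, conical head 5 mm high) that sits on the bar and stands 6 mm out of a 13.5 mm hole in the tube's -x face, at mid height; moves with the button
- button_seat (a point): fixed point where the button's axis meets the plane of the tube's -x face, 80 mm above the foot's underside; axes as length_stop
- slide_tube (a joint): how far the tube is drawn out (m), 0 at the start, friction 3 N, end of travel 0.095. The next hole, in a small plate (63 x 28 mm, raised 0.8 mm) set by hand on the -x face, meets the button at 0.060 give or take 0.012, not known exactly. In a hole the button has 0.75 mm play to each side; it pops out by itself there, unless a finger covers it, and blocks the tube both ways
- snap_button (a joint): how far the button is pressed in (m): 0 fully out in a hole, 0.006 flush with the tube's face, 0.009 when riding under the wall. Spring 2.4 N out, 4.2 N flush. It frees the tube from 0.004 to 0.006 on: the hole's edge then pushes its cone in the rest of the way as the tube is drawn (up to about 15 N along the tube)
- block_24_mid (a point): middle of a loose tapered hardwood block, 28 x 50 x 64 mm, standing behind the length stop; to be left alone
- block_23_mid (a point): middle of a loose tapered hardwood block, 28 x 50 x 64 mm, standing off the stop plate's end; to be left alone
- pencil_mid (a point): middle of a loose pencil, 7 x 162 x 7 mm, lying in front of the length stop; to be left alone

How it is judged (in metres and radians):
On the way:
1. the button is pressed in and the tube is drawn off its first hole, the button riding under the wall (value of joint slide_tube between 0.012 and 0.045 m and value of joint snap_button above 0.006 m), for 0.1 s.
At the end, for the whole second after the job is handed in: the tube stands one hole farther out (drawn out between 45 and 75 mm), the button fully out in that hole (within 1.5 mm), the tube at rest (value of joint slide_tube between 0.045 and 0.075 m and value of joint snap_button below 0.0015 m and velocity of joint slide_tube below 0.005 m/s); the robot touches nothing.
It fails at once if the tube is forced against the button with more than 25 N (contact force between snap_button and slide_tube above 25 N).
It fails at once if a bystander is moved by more than 20 mm (distance of any of block_24_mid, block_23_mid, pencil_mid from where it was at the start of the episode above 0.02 m).
It also fails if it takes over 35 s, if anything falls off the work surface, if the arm or the gripper's body presses on something with over 40 N, if the wrist force passes 120 N, or if a joint passes its speed limit or range.

ROBOT

A 6-joint arm with a two-finger parallel gripper is mounted at the origin on a cart in front of the work surface, level with it; the furniture and walls round the work are solid. World frame = base frame: x ahead of the robot, y to its left, z up, the work surface at z = 0. Lengths are in mm, angles in rad, forces in N, time in s.
With the tool pointing down it reaches from about 350 to 875 mm from the base axis. Payload 4.2 kg.
Tool frame: the origin (TCP) lies on the centre line of the jaws, within the pads' length; the fingertips stand 25 mm ahead of it and the grasp point (between the pads) lies 6 mm ahead of it; z points along the fingers, y is the direction in which the jaws open and shut (so a half turn about z gives the same grasp; the last joint's range is limited). The gripper opens to 85 mm and grips with 20 to 120 N. Pads are 22 mm wide; open, the fingers measure 114 mm over their backs; the gripper's body (76 mm by 85 mm) begins 54 mm behind the grasp point. The pads swing forward as they close: fully open they stand 13 mm farther back than shut.
Start: joints at [-0.921, 0.385, 0.008, 0, -1.194, -0.259], TCP at [238.093, -577.85, 256.312] pointing down, gripper open.
Joint ranges: [-3.14, 3.14], [-1.21, 2.06], [-1.07, 1.41], [-3.16, 2.05], [-2.99, -0.16], [-3.1, 3.1]. Speed limits (rad/s): [2.79, 2.79, 3.14, 3.14, 3.14, 3.14].

INTERFACE

Orientations are given as a unit quaternion [x, y, z, w].
In Python, from bench import arm gives the robot as it stands.
- The arm moves only by the tool drive_tool, never from a script. Its argument "plan" is a list of rows, each a list of 2 entries, a list of its own where there are three numbers: the shift along the tool's x, y, z in m, then the turn about the tool's z in degrees. A call has 1 to 12 rows; each row shifts and turns the commanded pose from where the row before left it, along the tool's axes as they then stand; what a row does not reach is not made up. A row lasts 1/8 s, in which the tool goes at most 62.5 mm and 10.7 degrees, less where a joint would pass 70% of its speed; a pose out of reach is approached as far as the arm can. A call with a gripper value outside its range is refused whole. "fingers" is the closure, from -1 (fully open) to 1 (shut), so that 0 is half open, set as the call begins (left out, the last holds). The fingers move at their own pace and stop on an object; the grip force is fixed at half the most. Time passes only in rows, so rows that do not move let the fingers close. It gives the time, the measured TCP pose, the force and the opening at its end, in the units of the state.
- arm.read_state(): the state, without advancing time (a new reading comes with each control period).
- arm.get_image(name): name is "scene" or "top" or "wrist"; returns a dict with "image" (384x512x3 uint8, red, green, blue), "K" (3x3 intrinsics, pixels), "R" (3x3) and "t" (3): a world point X has camera coordinates R X + t. Camera axes: x right, y down, z forward; pixel columns grow to the right and rows downward; lengths in mm; the calibration is good to about 2 mm. A picture is of the moment at which its call begins. There is no depth.
- arm.job_done(): hands the job in, once; it reports no verdict.
The state is a dict: "clock": time; "joints": joint angles; "joint_vel": joint speeds; "joint_efforts": joint torques, N m; "position": TCP position; "ee_rot": TCP orientation; "contact_force": force on the tool from outside, world axes, zero at the start; "wrist_torque": the same for the moment, N m; "gripper_width": finger opening in mm.
Only numpy, scipy, OpenCV 4.12 (cv2) and the standard library are available. Lean on these libraries where they do the work, as an engineer would, in place of code of your own. Each camera call takes 0.05 s, during which the arm holds its last target.

## Working session

There is one attempt and no reset: what is moved stays moved. The work goes in short steps, Python scripts to look and compute and a tool call to move; the robot and the scene stay as the last step left them, time stands still between calls to the robot, and variables do not carry over. Pictures are saved under pics/ and viewed, and the job is handed in when it is done.

Besides the shell and the picture viewer there is one more tool, called after ">>>" by a JSON object that holds its "name" and its "arguments". drive_tool: Moves the arm, as the interface text tells. Its arguments: {"type":"object","properties":{"plan":{"type":"array"},"fingers":{"type":"number"}},"required":["plan"]}

```bash
mkdir -p pics; cat > h.py <<'E'
import numpy as np, cv2
from bench import arm
def snap(n,f):
    d=arm.get_image(n); cv2.imwrite('pics/'+f,d['image'][:,:,::-1]); np.savez('pics/'+f+'.npz',K=d['K'],R=d['R'],t=d['t'],im=d['image']); return d
def load(f): return np.load('pics/'+f+'.npz')
def ray(d,u,v):
    K,R,t=d['K'],d['R'],np.ravel(d['t']); c=-R.T@t; r=R.T@np.linalg.solve(K,[u,v,1.]); return c,r
def atz(d,u,v,z):
    c,r=ray(d,u,v); return c+r*(z-c[2])/r[2]
def proj(d,X):
    p=d['K']@(d['R']@np.asarray(X,float)+np.ravel(d['t'])); return p[:2]/p[2]
def crop(f,u0,v0,u1,v1,s,o):
    im=load(f)['im'][v0:v1,u0:u1,::-1]; cv2.imwrite('pics/'+o,cv2.resize(im,None,fx=s,fy=s,interpolation=cv2.INTER_CUBIC))
E
python3 -c "
from h import *
snap('scene','s0.png');snap('top','t0.png');snap('wrist','w0.png');print(arm.read_state())"
```

```text
{'clock': 0.15, 'joints': array([-9.21361611e-01,  3.85403088e-01,  6.94359862e-03, -3.58482768e-04,
       -1.19398298e+00, -2.58587570e-01]), 'joint_vel': array([ 0.00041534, -0.00237925,  0.00401087,  0.00020151,  0.00054569,
       -0.00019245]), 'joint_efforts': array([ 8.00921025e-04, -3.92677581e+01,  1.88581485e+01,  4.18864489e+00,
       -3.42916341e-03,  1.62307288e-07]), 'position': array([ 237.97092172, -577.50009042,  255.45939456]), 'ee_rot': array([-1.94117161e-01,  9.80977993e-01,  8.12761381e-04, -2.11244131e-04]), 'contact_force': array([-0.64418267,  0.37245619,  0.15744568]), 'wrist_torque': array([-0.01898296, -0.05386443,  0.03808961]), 'gripper_width': 85.11352909336938}
```

View pics/s0.png

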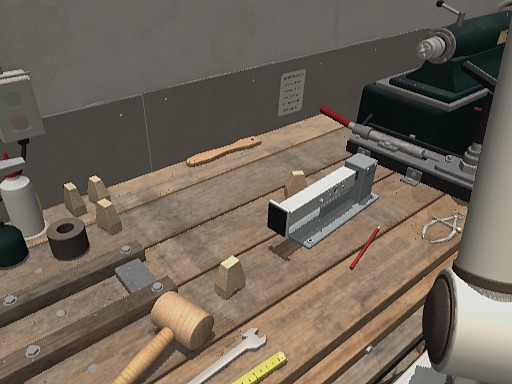

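View pics/t0.png

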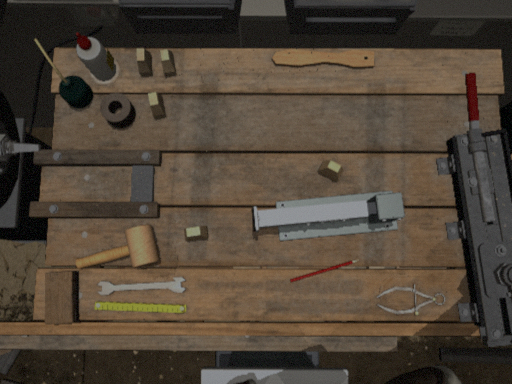

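View pics/w0.png

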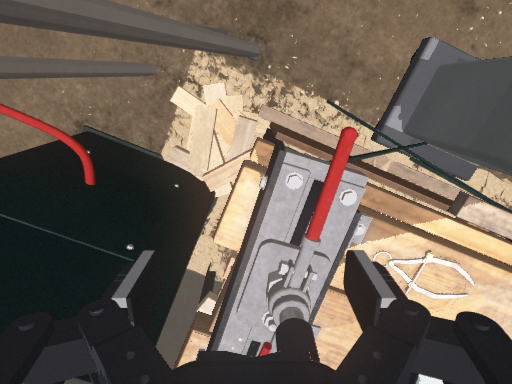

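```bash
python3 -c "
from h import *
crop('t0.png',245,150,415,260,4.6,'t0c.png');crop('s0.png',255,140,395,260,5,'s0c.png')
d=load('t0.png')
print(proj(d,[500,0,0]),proj(d,[500,100,0]),proj(d,[600,0,0]));print(-d['R'].T@d['t'])"
```

```text
[273.29302922 209.22642375] [229.5696666  209.03576104] [273.22113648 166.44570093]
[ 361.22348998   40.99263188 1098.0842729 ]
```

View pics/t0c.png

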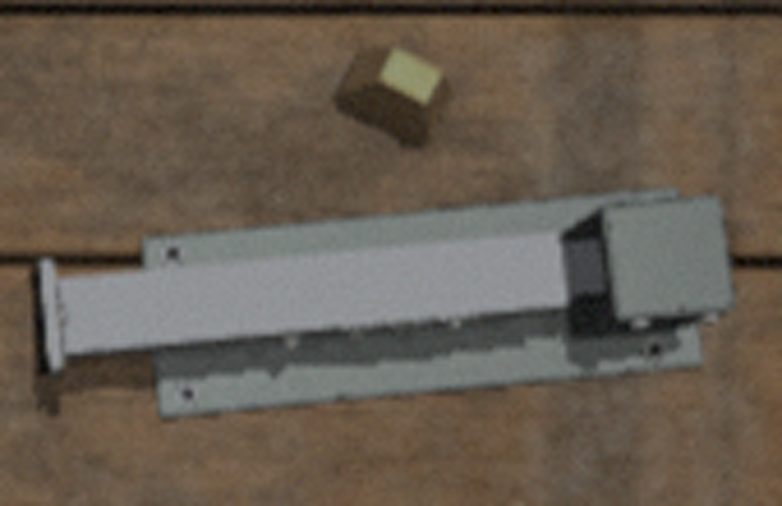

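View pics/s0c.png

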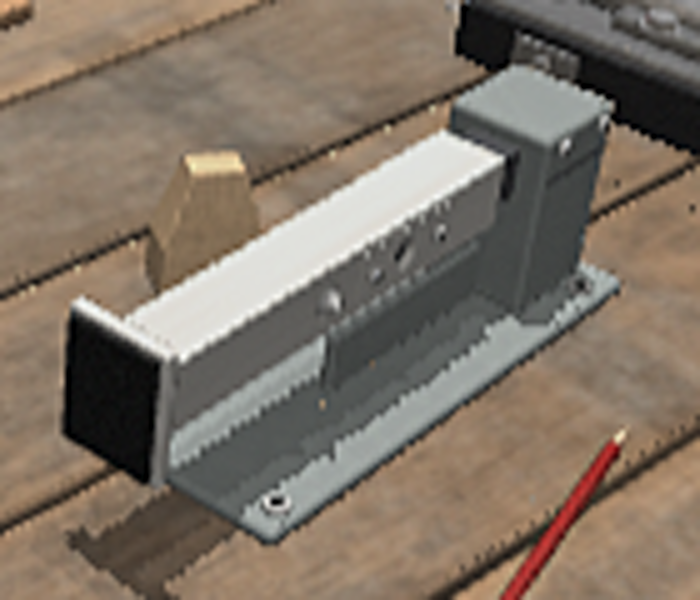

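```bash
python3 -c "
from h import *
d=load('t0.png');s=load('s0.png')
T=lambda u,v,z:atz(d,245+(u+.5)/4.6-.5,150+(v+.5)/4.6-.5,z)
a=[T(75,277,97),T(560,233,97),T(65,353,97),T(565,306,97)]
print(np.round(a,1))
for p,q in((0,1),(2,3)):
  w=a[p]-a[q];w/=np.linalg.norm(w);print('dir',w,np.degrees(np.arctan2(w[0],w[1])))
print('btn top',T(292,342,80), 'screws',T(355,330,80),T(455,322,80))
print('foot',[T(*p,8).round(1) for p in((143,238),(160,418),(703,365))])
# triangulate button, hole
def tri(o):
  A=[];b=[]
  for dd,u,v in o:
    c,r=ray(dd,u,v);r=r/np.linalg.norm(r);P=np.eye(3)-np.outer(r,r);A.append(P);b.append(P@c)
  return np.linalg.lstsq(np.vstack(A),np.hstack(b),rcond=None)[0]
S=lambda u,v:(s,255+(u+.5)/5-.5,140+(v+.5)/5-.5)
D=lambda u,v:(d,245+(u+.5)/4.6-.5,150+(v+.5)/4.6-.5)
print('tri btn',tri([S(332,302),D(292,342)]),'screw',tri([S(377,272),D(355,330)]),tri([S(440,232),D(455,322)]))
for p in((332,302),(403,250),(377,272),(440,232)): print(atz(*S(*p),80))
"
```

```text
[[ 486.4   29.4   97. ]
 [ 507.5 -191.1   97. ]
 [ 451.9   33.9   97. ]
 [ 474.1 -192.2   97. ]]
dir [-0.09533429  0.99544531  0.        ] -5.470560356664123
dir [-0.09803865  0.99518261  0.        ] -5.626238467294578
btn top [458.90359268 -70.38568644  80.        ] screws [464.55214889 -99.38972024  80.        ] [ 468.43995302 -145.40798688   80.        ]
foot [array([517.1,  -5.2,   8. ]), array([428.3, -13.3,   8. ]), array([ 455.4, -279.7,    8. ])]
tri btn [459.14850747 -69.99203293  81.10022657] screw [463.55023926 -99.82308854  81.5184198 ] [ 467.83489394 -145.56901088   81.09372032]
[460.51588723 -71.00497679  80.        ]
[ 468.67597156 -123.83937832   80.        ]
[ 464.11506651 -102.33662832   80.        ]
[ 468.38227858 -147.39351458   80.        ]
```

>>> {"name": "drive_tool", "arguments": {"plan": [[[-0.0348, 0.0315, 0], 0], [[-0.0348, 0.0315, 0], 0], [[-0.0348, 0.0315, 0], 0], [[-0.0348, 0.0315, 0], 0], [[-0.0348, 0.0315, 0], 0], [[-0.0348, 0.0315, 0], 0], [[-0.0348, 0.0315, 0], 0], [[-0.0348, 0.0315, 0], 0], [[-0.0348, 0.0315, 0], 0], [[-0.0348, 0.0315, 0], 0], [[-0.0348, 0.0315, 0], 0], [[-0.0348, 0.0315, 0], 0]], "fingers": -1}}

```text
clock: 1.65
position: [480.5, -67.7, 256.3]
ee_rot: [-0.194, 0.981, 0.0, -0.0]
contact_force: [0.8, -0.6, -0.6]
gripper_width: 85.2
```

>>> {"name": "drive_tool", "arguments": {"plan": [[[0, 0, 0], -10.5], [[0, 0, 0], -10.5], [[0, 0, 0], -10.5], [[0, 0, 0], -10.5], [[0, 0, 0], -10.5], [[0, 0, 0], -10.5], [[0, 0, 0], -10.2], [[0, 0, 0], 0], [[0, 0, 0], 0]]}}

```text
clock: 2.78
position: [480.1, -69.3, 256.2]
ee_rot: [0.74, -0.673, -0.0, 0.0]
contact_force: [-0.2, 0.2, 1.0]
gripper_width: 85.5
```

```bash
cat >> h.py <<'E'
def goto(x,y,z):
    from scipy.spatial.transform import Rotation as Ro
    s=arm.read_state(); M=Ro.from_quat(s['ee_rot']).as_matrix()
    print('clock',s['clock'],'pos',s['position'].round(2),'yaxis',M[:,1].round(4),'ang',np.degrees(np.arctan2(M[1,1],M[0,1])),'z',M[:,2].round(3),'F',s['contact_force'].round(2),s['gripper_width'])
    print('tool shift m',(M.T@(np.array([x,y,z])-s['position'])/1000).round(4))
E
python3 -c "
from h import *
snap('wrist','w1.png');goto(480.3,-68.5,180)"
```

```text
clock 2.825 pos [480.15 -69.29 256.22] yaxis [-9.954e-01 -9.540e-02  2.000e-04] ang -174.52673970201434 z [-0.  0. -1.] F [ 0.01 -0.04 -0.13] 85.3151011969045
tool shift m [-0.0008 -0.0002  0.0762]
```

View pics/w1.png

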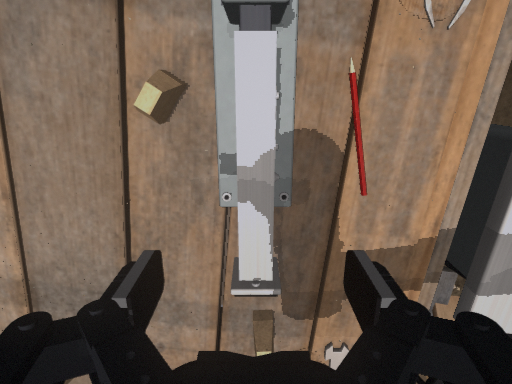

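```bash
python3 -c "
from h import *
d=load('w1.png')
for p in((235,30),(276,30),(239.5,278),(273.5,278)): print(p,atz(d,*p,97).round(1))
print(-d['R'].T@d['t'])
crop('w1.png',200,0,320,310,2.5,'w1c.png')
for X in([480.3,-68.5,97],[457.5,-70.5,80]): print(proj(d,X))
"
```

```text
(235, 30) [ 507.1 -190.    97. ]
(276, 30) [ 474.7 -193.1   97. ]
(239.5, 278) [484.7  37.1  97. ]
(273.5, 278) [450.2  33.8  97. ]
[ 488.43884064 -148.99999302  374.38916061]
[253.77953944 179.45817323]
[277.40114918 174.73582301]
```

View pics/w1c.png

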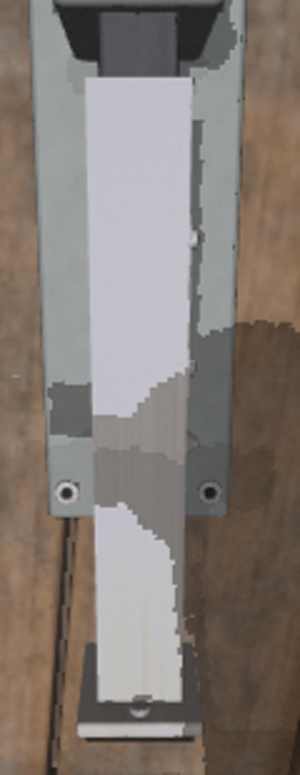

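>>> {"name": "drive_tool", "arguments": {"plan": [[[-0.001, 0.0013, 0.03], -0.2], [[0, 0, 0.03], 0], [[0, 0, 0.03], 0], [[0, 0, 0.03], 0], [[0, 0, 0.03], 0], [[0, 0, 0.022], 0], [[0, 0, 0], 0], [[0, 0, 0], 0]]}}

```text
clock: 3.82
position: [479.6, -68.3, 85.1]
ee_rot: [0.742, -0.671, 0.001, -0.0]
contact_force: [1.1, 0.3, -0.3]
gripper_width: 85.6
```

```bash
python3 -c "
from h import *
snap('wrist','w2.png');snap('scene','s2.png');goto(478.8,-68.5,84);crop('s2.png',235,120,395,250,5,'s2c.png')"
```

```text
clock 3.925 pos [479.69 -68.29  85.47] yaxis [-0.9949 -0.1008 -0.0025] ang -174.21699662982283 z [ 0.003  0.    -1.   ] F [ 0.14  0.45 -0.18] 85.48230716539813
tool shift m [0.0001 0.0009 0.0015]
```

View pics/w2.png

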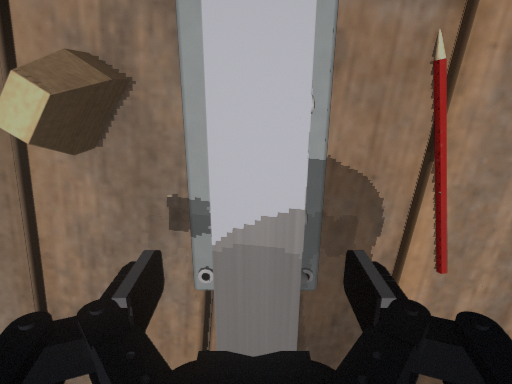

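View pics/s2c.png

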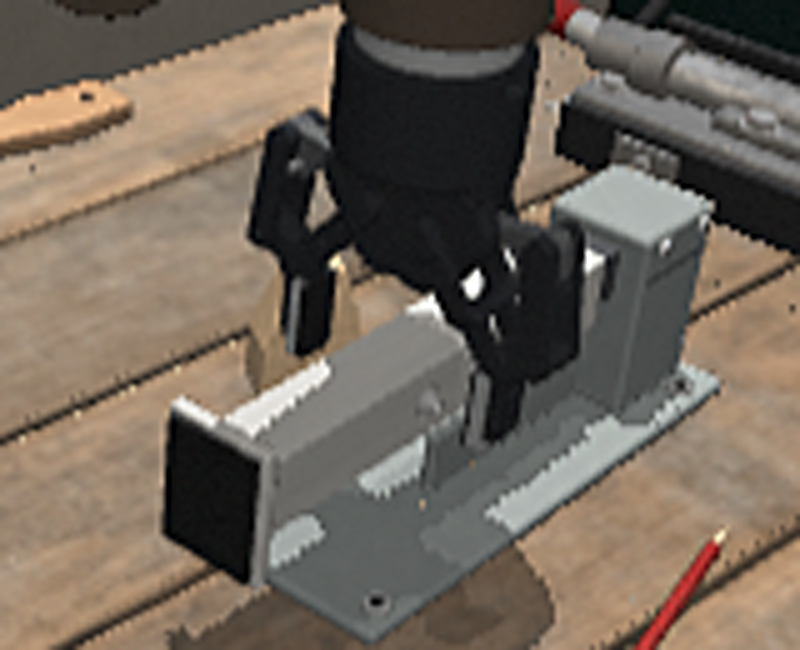

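>>> {"name": "drive_tool", "arguments": {"plan": [[[0, 0.0009, 0], 0], [[0, 0, 0], 0], [[0, 0, 0], 0], [[0, 0, 0], 0], [[0, 0, 0], 0], [[0, 0, 0], 0], [[0, 0, 0], 0], [[0, 0, 0], 0]], "fingers": 1}}

```text
clock: 4.92
position: [478.4, -68.5, 84.8]
ee_rot: [0.742, -0.671, 0.0, -0.0]
contact_force: [0.2, 0.5, 5.7]
gripper_width: 33.2
```

```bash
python3 -c "
from h import *
snap('scene','s3.png');goto(478.8,-68.5,84);crop('s3.png',235,120,395,250,5,'s3c.png')"
```

```text
clock 4.975 pos [478.43 -68.48  84.81] yaxis [-0.9949 -0.1008 -0.001 ] ang -174.21491600776164 z [ 0.001 -0.    -1.   ] F [ 0.62 -0.38  5.41] 33.147637547334085
tool shift m [ 0.0001 -0.0004  0.0008]
```

View pics/s3c.png

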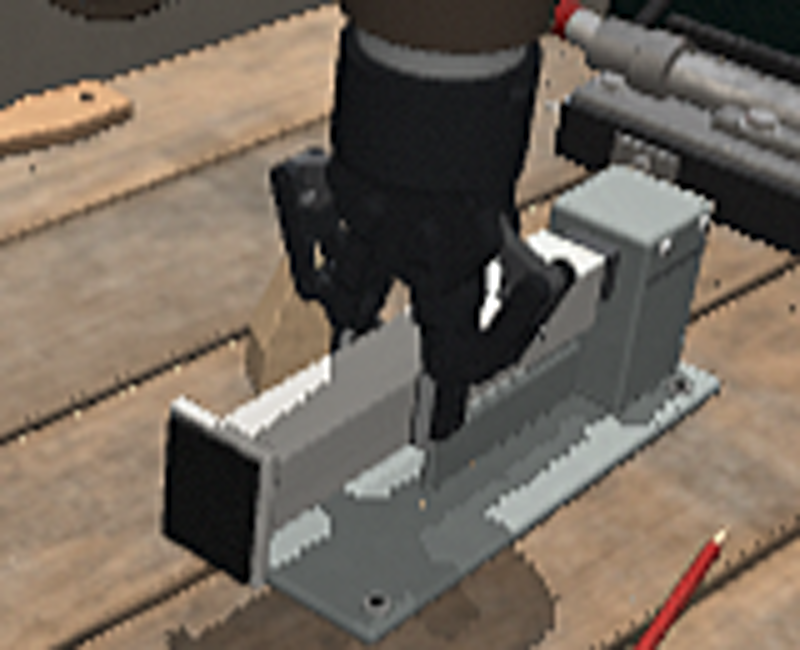

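>>> {"name": "drive_tool", "arguments": {"plan": [[[-0.0005, 0, 0], 0], [[-0.0005, 0, 0], 0], [[-0.0005, 0, 0], 0], [[-0.0005, 0, 0], 0]]}}

```text
clock: 5.48
position: [478.2, -67.0, 84.8]
ee_rot: [0.742, -0.671, 0.001, -0.0]
contact_force: [1.6, -3.8, 5.3]
gripper_width: 33.3
```

>>> {"name": "drive_tool", "arguments": {"plan": [[[-0.0005, 0, 0], 0], [[-0.0005, 0, 0], 0], [[-0.0005, 0, 0], 0], [[-0.0005, 0, 0], 0]]}}

```text
clock: 5.98
position: [478.1, -65.1, 84.8]
ee_rot: [0.742, -0.67, 0.001, -0.0]
contact_force: [1.7, -4.9, 5.1]
gripper_width: 33.3
```

>>> {"name": "drive_tool", "arguments": {"plan": [[[-0.001, 0, 0], 0], [[-0.001, 0, 0], 0], [[-0.001, 0, 0], 0], [[-0.001, 0, 0], 0], [[-0.002, 0, 0], 0], [[-0.002, 0, 0], 0], [[-0.002, 0, 0], 0], [[-0.002, 0, 0], 0]]}}

```text
clock: 6.98
position: [476.9, -53.1, 84.8]
ee_rot: [0.742, -0.671, 0.001, -0.0]
contact_force: [2.0, -4.7, 5.2]
gripper_width: 33.0
```

```bash
python3 -c "
from h import *
snap('scene','s4.png');goto(478.8,-68.5,84);crop('s4.png',235,120,395,250,5,'s4c.png')"
```

```text
clock 7.025 pos [476.86 -52.9   84.77] yaxis [-0.9949 -0.1009 -0.001 ] ang -174.21078439502284 z [ 0.001 -0.001 -1.   ] F [ 1.18 -1.7   5.28] 33.248815790707425
tool shift m [ 0.0157 -0.0004  0.0008]
```

View pics/s4c.png

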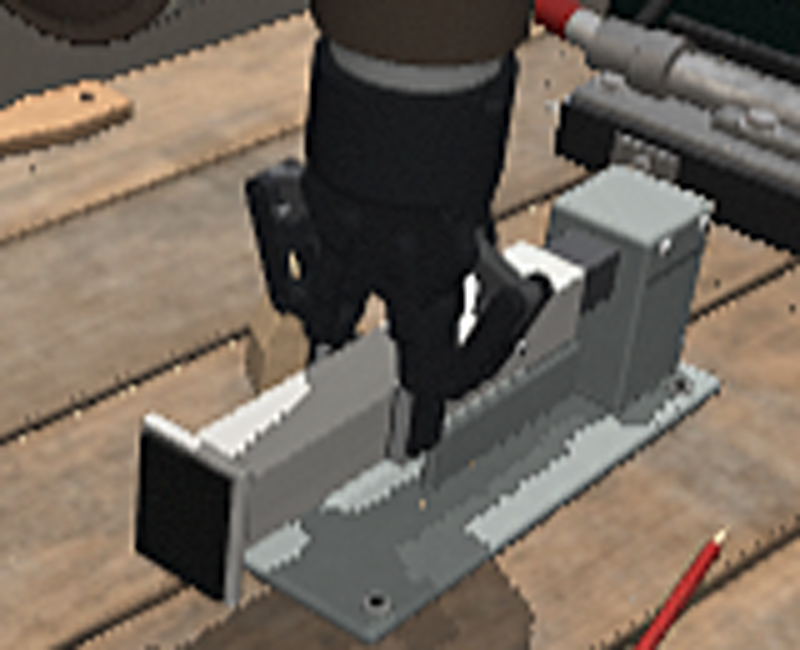

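>>> {"name": "drive_tool", "arguments": {"plan": [[[-0.002, 0, 0], 0], [[-0.002, 0, 0], 0], [[-0.002, 0, 0], 0], [[-0.002, 0, 0], 0], [[-0.002, 0, 0], 0], [[-0.002, 0, 0], 0], [[-0.002, 0, 0], 0], [[-0.002, 0, 0], 0], [[-0.002, 0, 0], 0], [[-0.002, 0, 0], 0], [[-0.002, 0, 0], 0], [[-0.002, 0, 0], 0]]}}

```text
clock: 8.52
position: [474.5, -29.2, 84.8]
ee_rot: [0.742, -0.671, 0.001, -0.0]
contact_force: [1.8, -3.1, 4.6]
gripper_width: 33.4
```

>>> {"name": "drive_tool", "arguments": {"plan": [[[-0.0005, 0, 0], 0], [[-0.0005, 0, 0], 0], [[-0.0005, 0, 0], 0], [[-0.0005, 0, 0], 0], [[-0.0005, 0, 0], 0], [[-0.0005, 0, 0], 0], [[-0.0005, 0, 0], 0], [[-0.0005, 0, 0], 0], [[-0.0005, 0, 0], 0], [[-0.0005, 0, 0], 0]]}}

```text
clock: 9.78
position: [474.0, -24.2, 84.8]
ee_rot: [0.742, -0.671, 0.001, -0.0]
contact_force: [2.3, -3.1, 5.3]
gripper_width: 33.3
```

```bash
python3 -c "
from h import *
snap('scene','s5.png');goto(478.8,-68.5,84);crop('s5.png',215,120,375,250,5,'s5c.png')"
```

```text
clock 9.825 pos [474.   -24.07  84.77] yaxis [-0.9949 -0.1008 -0.0011] ang -174.2144606573283 z [ 0.001 -0.    -1.   ] F [ 1.62 -2.76  5.11] 33.26522156820873
tool shift m [ 0.0447 -0.0003  0.0008]
```

View pics/s5c.png

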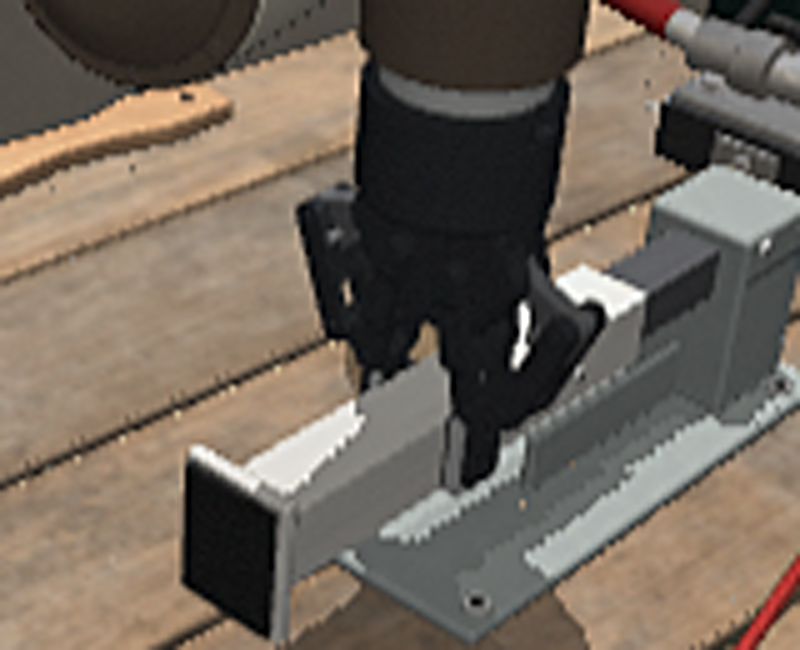

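>>> {"name": "drive_tool", "arguments": {"plan": [[[-0.0005, 0, 0], 0], [[-0.0005, 0, 0], 0], [[-0.0005, 0, 0], 0], [[-0.0005, 0, 0], 0]]}}

```text
clock: 10.32
position: [473.8, -21.9, 84.8]
ee_rot: [0.742, -0.671, 0.001, -0.0]
contact_force: [1.4, -2.1, 5.4]
gripper_width: 33.6
```

>>> {"name": "drive_tool", "arguments": {"plan": [[[-0.0005, 0, 0], 0], [[-0.0005, 0, 0], 0], [[-0.0005, 0, 0], 0]]}}

```text
clock: 10.7
position: [473.6, -20.0, 84.8]
ee_rot: [0.742, -0.671, 0.0, -0.001]
contact_force: [1.2, -0.4, 5.2]
gripper_width: 33.2
```

>>> {"name": "drive_tool", "arguments": {"plan": [[[-0.0003, 0, 0], 0], [[0, 0, 0], 0]]}}

```text
clock: 10.95
position: [473.6, -19.7, 84.8]
ee_rot: [0.742, -0.67, 0.0, -0.001]
contact_force: [0.8, -0.1, 5.1]
gripper_width: 33.1
```

```bash
python3 -c "
from h import *
goto(478.8,-68.5,84)
snap('scene','s6.png');crop('s6.png',235,160,355,250,6.6,'s6c.png')"
```

```text
clock 10.95 pos [473.6  -19.7   84.79] yaxis [-0.9949 -0.1009 -0.0013] ang -174.2087761875948 z [ 0.001  0.    -1.   ] F [ 0.78 -0.14  5.09] 33.13997620642686
tool shift m [ 0.0491 -0.0002  0.0008]
```

View pics/s6c.png

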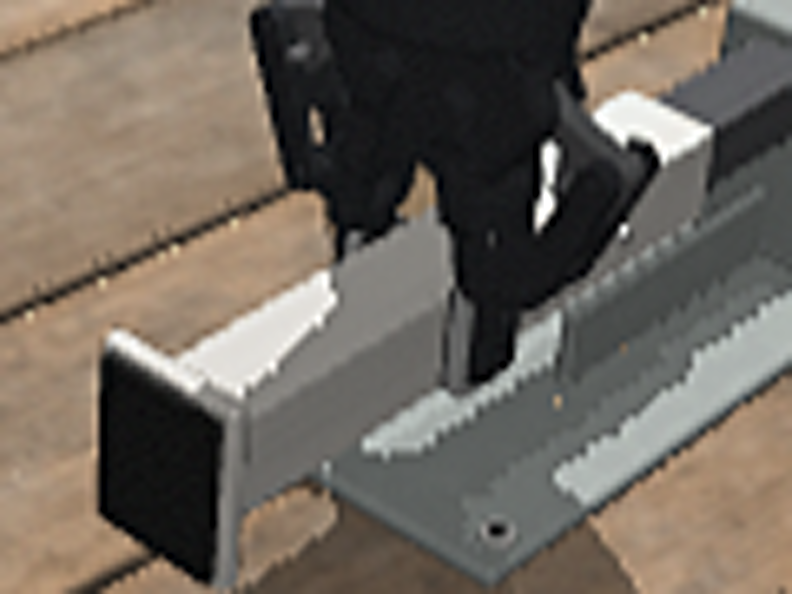

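>>> {"name": "drive_tool", "arguments": {"plan": [[[-0.0003, 0, 0], 0], [[-0.0003, 0, 0], 0]]}}

```text
clock: 11.25
position: [473.5, -19.2, 84.8]
ee_rot: [0.742, -0.671, 0.0, -0.001]
contact_force: [0.1, -0.2, 6.9]
gripper_width: 33.0
```

>>> {"name": "drive_tool", "arguments": {"plan": [[[-0.0003, 0, 0], 0], [[-0.0003, 0, 0], 0]]}}

```text
clock: 11.5
position: [473.5, -18.6, 84.8]
ee_rot: [0.742, -0.67, 0.0, -0.0]
contact_force: [1.4, -0.1, 5.6]
gripper_width: 32.8
```

>>> {"name": "drive_tool", "arguments": {"plan": [[[-0.0003, 0, 0], 0], [[-0.0003, 0, 0], 0]]}}

```text
clock: 11.75
position: [473.4, -18.0, 84.8]
ee_rot: [0.742, -0.671, 0.0, -0.0]
contact_force: [0.9, -0.3, 5.1]
gripper_width: 33.1
```

>>> {"name": "drive_tool", "arguments": {"plan": [[[-0.0003, 0, 0], 0], [[-0.0003, 0, 0], 0]]}}

```text
clock: 12.0
position: [473.4, -17.6, 84.8]
ee_rot: [0.742, -0.67, 0.0, -0.0]
contact_force: [1.8, -2.3, 4.9]
gripper_width: 33.0
```

```bash
python3 -c "
from h import *
snap('top','t6.png');crop('t6.png',270,180,370,255,8,'t6c.png');goto(478.8,-68.5,84)
d=load('t6.png');p=proj(d,[458.5,-70.5,80]);print(p,(p-[270,180])*8)"
```

```text
clock 12.05 pos [473.4  -17.6   84.79] yaxis [-0.9949 -0.1009 -0.0012] ang -174.20995522959527 z [ 0.001 -0.    -1.   ] F [ 0.99 -0.45  6.32] 33.41230395297071
tool shift m [ 0.0512 -0.0002  0.0008]
[308.14368163 224.14759998] [305.14945303 353.18079983]
```

View pics/t6c.png

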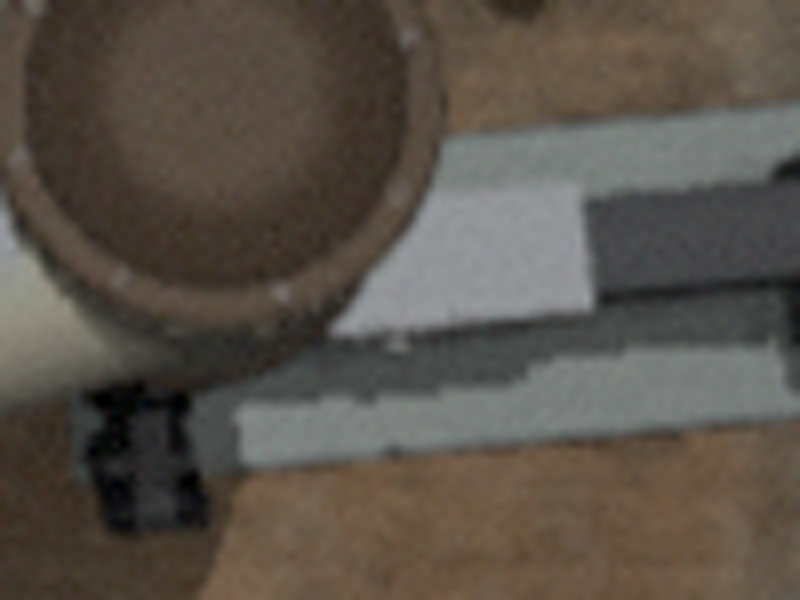

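>>> {"name": "drive_tool", "arguments": {"plan": [[[-0.0003, 0, 0], 0], [[-0.0002, 0, 0], 0]]}}

```text
clock: 12.3
position: [473.3, -17.0, 84.8]
ee_rot: [0.742, -0.67, 0.0, -0.0]
contact_force: [1.3, -1.1, 5.6]
gripper_width: 33.5
```

>>> {"name": "drive_tool", "arguments": {"plan": [[[-0.0003, 0, 0], 0], [[-0.0002, 0, 0], 0]]}}

```text
clock: 12.55
position: [473.3, -16.8, 84.8]
ee_rot: [0.742, -0.67, 0.001, -0.0]
contact_force: [1.6, -3.1, 5.4]
gripper_width: 33.6
```

>>> {"name": "drive_tool", "arguments": {"plan": [[[-0.0003, 0, 0], 0], [[0, 0, 0], 0]]}}

```text
clock: 12.8
position: [473.3, -16.5, 84.8]
ee_rot: [0.742, -0.67, 0.001, -0.0]
contact_force: [1.5, -2.4, 5.6]
gripper_width: 33.3
```

>>> {"name": "drive_tool", "arguments": {"plan": [[[-0.0003, 0, 0], 0], [[0, 0, 0], 0]]}}

```text
clock: 13.05
position: [473.3, -16.2, 84.8]
ee_rot: [0.742, -0.671, 0.001, -0.0]
contact_force: [1.5, -2.9, 5.2]
gripper_width: 33.1
```

>>> {"name": "drive_tool", "arguments": {"plan": [[[-0.0003, 0, 0], 0], [[0, 0, 0], 0]]}}

```text
clock: 13.3
position: [473.2, -15.9, 84.8]
ee_rot: [0.742, -0.67, 0.001, -0.0]
contact_force: [2.0, -2.5, 4.9]
gripper_width: 32.8
```

>>> {"name": "drive_tool", "arguments": {"plan": [[[-0.0003, 0, 0], 0], [[0, 0, 0], 0]]}}

```text
clock: 13.55
position: [473.2, -15.6, 84.8]
ee_rot: [0.742, -0.67, 0.001, -0.0]
contact_force: [1.4, -2.8, 4.8]
gripper_width: 33.2
```

>>> {"name": "drive_tool", "arguments": {"plan": [[[-0.0003, 0, 0], 0], [[0, 0, 0], 0]]}}

```text
clock: 13.8
position: [473.2, -15.4, 84.8]
ee_rot: [0.742, -0.67, 0.001, -0.0]
contact_force: [2.7, -3.1, 4.0]
gripper_width: 33.2
```

>>> {"name": "drive_tool", "arguments": {"plan": [[[-0.0003, 0, 0], 0], [[0, 0, 0], 0]]}}

```text
clock: 14.05
position: [473.2, -15.3, 84.8]
ee_rot: [0.742, -0.671, 0.001, -0.0]
contact_force: [2.4, -4.2, 4.7]
gripper_width: 33.4
```

>>> {"name": "drive_tool", "arguments": {"plan": [[[-0.0003, 0, 0], 0], [[0, 0, 0], 0]]}}

```text
clock: 14.3
position: [473.1, -15.3, 84.8]
ee_rot: [0.742, -0.671, 0.001, -0.0]
contact_force: [2.9, -5.6, 5.0]
gripper_width: 33.4
```

>>> {"name": "drive_tool", "arguments": {"plan": [[[-0.0004, 0, 0], 0], [[0, 0, 0], 0]]}}

```text
clock: 14.55
position: [473.2, -15.1, 84.8]
ee_rot: [0.742, -0.67, 0.001, 0.0]
contact_force: [3.5, -7.9, 4.7]
gripper_width: 33.0
```

```bash
python3 -c "
from h import *
goto(478.8,-68.5,84)"
```

```text
clock 14.55 pos [473.16 -15.13  84.77] yaxis [-0.9949 -0.1009 -0.0011] ang -174.21089567881913 z [ 0.001 -0.001 -1.   ] F [ 3.55 -7.85  4.67] 33.028396933902265
tool shift m [ 0.0537 -0.0002  0.0008]
```

>>> {"name": "drive_tool", "arguments": {"plan": [[[0.0005, 0, 0], 0], [[0.0005, 0, 0], 0], [[0, 0, 0], 0]]}}

```text
clock: 14.92
position: [473.2, -15.3, 84.8]
ee_rot: [0.742, -0.671, 0.001, -0.0]
contact_force: [1.1, -2.8, 5.5]
gripper_width: 32.9
```

>>> {"name": "drive_tool", "arguments": {"plan": [[[0, 0, 0], 0], [[0, 0, 0], 0], [[0, 0, 0], 0], [[0, 0, 0], 0], [[0, 0, 0], 0], [[0, 0, 0], 0]], "fingers": -1}}

```text
clock: 15.68
position: [472.5, -15.0, 84.3]
ee_rot: [0.742, -0.67, -0.0, -0.0]
contact_force: [0.2, 1.1, -1.0]
gripper_width: 85.7
```

>>> {"name": "drive_tool", "arguments": {"plan": [[[0, 0, -0.02], 0], [[0, 0, -0.03], 0], [[0, 0, -0.03], 0], [[0, 0, -0.03], 0], [[0, 0, -0.03], 0], [[0, 0, -0.03], 0], [[0, 0, 0], 0], [[0, 0, 0], 0]]}}

```text
clock: 16.68
position: [471.9, -15.1, 253.7]
ee_rot: [0.742, -0.671, -0.001, 0.0]
contact_force: [-0.4, 0.5, -0.0]
gripper_width: 85.5
```

```bash
python3 -c "
from h import *
goto(478.8,-68.5,84);snap('wrist','w7.png')
snap('scene','s7.png');crop('s7.png',235,140,395,260,5,'s7c.png')"
```

```text
clock 16.675 pos [471.91 -15.11 253.67] yaxis [-0.9949 -0.1006  0.0012] ang -174.2270445753767 z [-0.001  0.    -1.   ] F [-0.37  0.54 -0.  ] 85.5145256924701
tool shift m [ 0.0539 -0.0017  0.1697]
```

View pics/s7c.png

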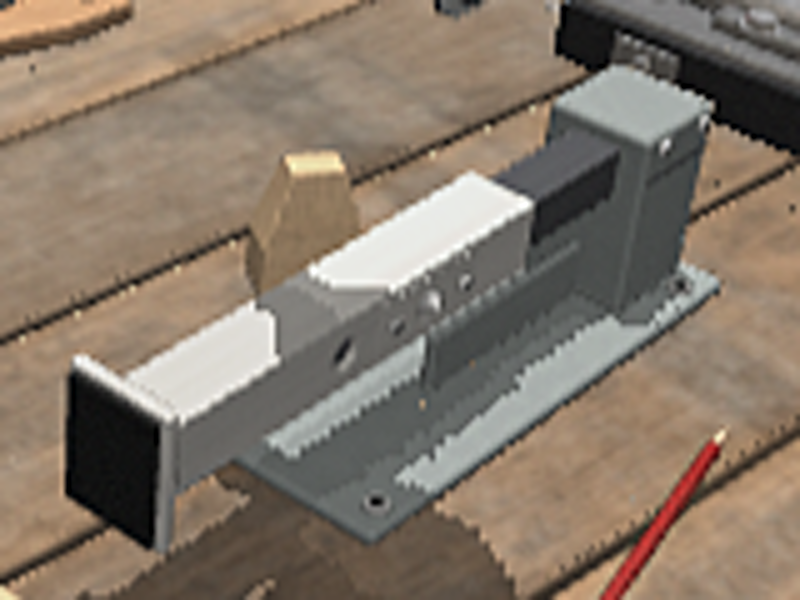

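View pics/w7.png

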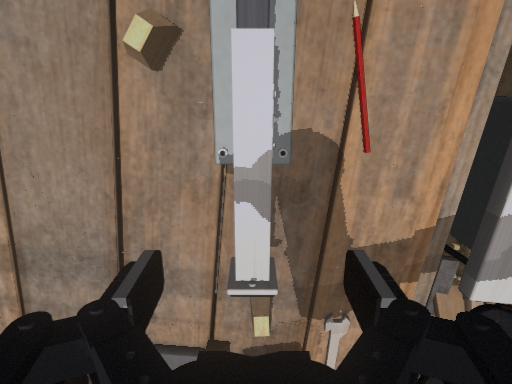

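```bash
python3 -c "
from h import *
arm.job_done()"
```

```text
the job is handed in; nothing more can be done
```

The tube now stands one hole farther out, with the button through that hole. The job was handed in at about 16.7 s; no verdict is reported, so what follows rests on my own checks.

- **Draw:** I gripped the tube from above with one finger on the button, pressed the button flush and drew the tube slowly. In the last stretch I used 0.3 mm steps and watched the force.
- **Catch:** The button caught at about 53.5 mm, where the tool stopped moving. My camera estimate of the hole beforehand was about 53.5–54 mm. At the catch the pull rose from about 3 N (friction alone) to a highest wrist reading of about 8 N along the tube. I then backed off until it was about 3 N again, opened the gripper and lifted clear.
- **Final picture:** The bright button shows in the second hole at the same image spot where it stood at the start, and the first hole is dark and empty. The block behind the stop and the pencil look unmoved, and the block off the stop plate's end still stands clear of it.
- **Less certain:** Between about 48 and 51 mm the pull dropped to almost nothing before the catch. I took this as the button's cone easing into the hole. How far the button stands out was judged only from the picture, not measured. The bystanders were also checked only by eye.

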